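# Set the brewer's feed valve two turns open

## Task

The coffee brewer's water feed has to be reset: pull the loose crank handle out of the tool holder, push its pin fully down into the hole in the valve's handwheel and, with the handle, wind the valve shut (clockwise from above) until it comes up against its stop. Then back it off exactly two full turns and stay there: finish still gripping the handle, upright and fully home in the wheel, so that the gland nut can be tightened without the wheel drifting. Leave everything else on the counter and in the holder where it is.

Things in the scene. Friction and masses are not known exactly. Their poses are not given: they have to be found in the camera images.
- handle: Crank handle: straight black cylindrical grip (22 mm across) with a slightly thicker rounded end, a 23 mm steel collar, a bare pin below. Origin: on its axis at the collar's underside, z up. Above it: collar to 6 mm, grip 12 to 58, end to 75 mm. Below: pin 10 mm across, 40 mm long, tip tapered. 0.08-0.17 kg. Starts upright in one of the holder's 3 holes (any), pin down, collar on the holder's top.
- holder: White plastic tool block fixed to the counter, 60 x 190 x 60 mm (its x, y, z); origin at the centre of its underside. Three holes 13 mm across, 45 mm deep, open at its top (60 mm up), in a row along its y at -60, 0 and 60 mm; a tool stands in each. There is room for open fingers either side along its x axis (across the row).
- thermometer: Dial thermometer standing in another hole of the holder: thin stem with a flat round steel dial 44 mm across, face up, 46 mm above the holder's top. Origin on its axis at the holder's top. Leave it.
- bodkin: Cleaning pick standing in another hole of the holder: thin stem with a level black T-bar 51 mm long and 13 mm thick, its top 46 mm above the holder's top. Origin on its axis at the holder's top. Leave it.
- stem (a point): Point on the valve's vertical stem axis, about which the wheel turns, 134 mm above the counter (height of the mouth of the wheel's hole); z up. The valve is fixed to the counter in a loop of copper pipe running 130 mm to either side along this point's y axis, all lower than 70 mm. The stem does not rise: the wheel keeps its height.
- bore (a point): Centre of the mouth (top) of the crank hole in the handwheel, 45 mm from the stem axis; goes round with the wheel. Hole: vertical, 13 mm across, 26 mm deep, open below, in a 25 mm boss in the rim. Fully home, the handle's collar rests on the boss: its origin is at this point. Wheel: dark iron, 3 spokes, 108 mm across, rim top 5.5 mm below the mouth, hub nut 4 mm above it.
- wheel (a joint): Handwheel angle, rad: 0 is fully shut, at a hard stop; grows anticlockwise seen from above (opening), 6.283 a turn, up to 31.4. At value q the hole stands q anticlockwise from stem's own x axis. Turning takes about 0.12 N m (3 N at the handle); it stays where it is left. Starts 0.4 to 1.1 turns open.
- spanner: Open-ended steel spanner 160 mm long lying on the counter on the robot's side of the valve. Leave it.
- mug: White mug, 80 mm across, 95 mm tall, on the far side of the holder. Origin at the centre of its underside. Leave it.
- jar: Glass jar with a steel lid, 72 mm across, 110 mm tall. Leave it.
- bowl: White bowl, 120 mm across, 50 mm tall. Leave it.
- tin: Tin with a paper label, 80 mm across, 120 mm tall. Leave it.
- mail: Banded bundle of envelopes, 110 x 220 x 30 mm. Leave it.
Not all that is in view belongs to the job. Leave any pink look-alike of the handle alone.

How it is judged:
On the way, in this order (a step that is already met when the one before it is completed fails the run):
1. the gripper has pulled the handle clear out of the holder (z of handle in the frame of holder above 0.102 m and contact force between the fingers and handle above 2 N), for 0.1 s.
2. the handle's pin is fully home in the wheel's hole (z of handle in the frame of bore between -0.006 and 0.008 m and horizontal distance between handle and bore below 0.007 m and angle between handle's own z axis and vertical below 0.2 rad), for 0.2 s.
3. the valve is wound shut against its stop (within 0.06 rad) with the handle in the wheel (all of step 2 and value of joint wheel below 0.06 rad and contact force between the fingers and handle above 2 N), for 0.2 s.
At the end, for the whole second after the job is handed in: the wheel stands two turns (12.57 rad) open within 0.2 rad and at rest, the handle's collar is within 8 mm of the mouth of the wheel's hole (7 mm sideways), the handle upright within 0.2 rad, and the fingers grip the handle with more than 2 N (all of step 2 and value of joint wheel between 12.3664 and 12.7664 rad and velocity of joint wheel between -0.15 and 0.15 rad/s and contact force between the fingers and handle above 2 N); the arm keeps its last pose, push and grip.
It fails at once if a tool left in the holder is pulled out or tipped (distance of any of thermometer, bodkin from where it was at the start of the episode above 0.03 m or angle between any of thermometer, bodkin's own z axis and vertical above 0.5 rad).
It fails at once if the spanner is pushed more than 30 mm (distance of spanner from where it was at the start of the episode above 0.03 m or angle between spanner's own z axis and vertical above 0.5 rad).
It fails at once if the mug, jar, bowl or tin is pushed more than 30 mm or tipped (distance of any of mug, jar, bowl, tin from where it was at the start of the episode above 0.03 m or angle between any of mug, jar, bowl, tin's own z axis and vertical above 0.5 rad).
It fails at once if the mail is pushed more than 30 mm (distance of mail from where it was at the start of the episode above 0.03 m or angle between mail's own z axis and vertical above 0.5 rad).
It also fails if it takes over 67 s, if anything falls off the work surface, if the arm or the gripper's body presses on something with over 40 N, if the wrist force passes 120 N, or if a joint passes its speed limit or range.

## Robot

A 6-joint arm with a two-finger parallel gripper is mounted at the origin on the work surface. World frame = base frame: x ahead of the robot, y to its left, z up, the work surface at z = 0. Lengths are in m, angles in rad, forces in N, time in s.
With the tool pointing down it reaches from about 0.4 to 0.825 m from the base axis. Payload 7 kg.
Tool frame: the origin (TCP) lies at the very end of the fingers, on their centre line; the grasp point (between the pads) lies 19 mm behind it; z points along the fingers, y is the line along which they close (so a half turn about z gives the same grasp; the last joint's range is limited). The gripper opens to 88 mm and grips with 3 to 60 N. Pads are 19 mm wide; open, the fingers measure 130 mm over their backs; the gripper's body (78 mm by 193 mm) begins 47 mm behind the grasp point.
Start: joints at [-1.017, 0.359, 0.012, 0, -1.224, -0.288], TCP at [0.177, -0.651, 0.227] pointing down, gripper open.
Joint ranges: [-3.07, 3.07], [-1.43, 2.12], [-1.02, 1.25], [-3.03, 1.67], [-3.05, -0], [-3.03, 3.03]. Speed limits (rad/s): [2.39, 2.39, 3.01, 3.14, 3.14, 3.14].

## Interface

Orientations are given as a unit quaternion [x, y, z, w].
In Python, from cell import robot gives the robot as it stands.
- The arm moves only by the tool carry_out, never from a script. Its argument "motion" is a list of rows, each an object of numbers: "x", "y", "z": the shift along the tool's x, y, z each as a share of 40 mm, from -1 to 1; "ax", "ay", "az": the turn, a rotation vector about the tool's x, y, z each as a share of 0.15 rad, from -1 to 1; "jaw": the finger opening in mm, from 0 to 87.6. In form: [{"x": .., "y": .., "z": .., "ax": .., "ay": .., "az": .., "jaw": ..}, ...]. A call has 1 to 5 rows; each row shifts and turns the commanded pose from where the row before left it, along the tool's axes as they then stand; what a row does not reach is not made up. A row lasts 1/10 s, in which the tool goes at most 50 mm and 8.59 degrees, less where a joint would pass 70% of its speed; a pose out of reach is approached as far as the arm can. A call with a number of a shift or a turn outside -1 to 1 is refused whole. A call with a gripper value outside its range is refused whole. The fingers move at their own pace and stop on an object; "newtons" is the grip in N (left out, the last holds). Time passes only in rows, so rows that do not move let the fingers close. It gives the time, the measured TCP pose, the force, the opening and the grip force at its end, in the units of the state.
- robot.get_state(): the state, without advancing time (a new reading comes with each control period).
- robot.capture(name): name is "side" or "top" or "wrist"; returns (picture, depth): 384x512x3 uint8, red, green, blue; 384x512 float32, m along the optical axis (not along the pixel's ray), 0 where there is no reading.
- robot.camera_params(name): a dict with "K" (3x3 intrinsics, pixels), "eye" and "orientation" of the camera in the world; the wrist camera has in their place "hand_eye" (4x4, takes a point from camera to tool coordinates, whose origin is the TCP and whose axes are the flange's). Camera axes: x right, y down, z forward; pixel columns grow to the right and rows downward; lengths in m; the calibration is good to about 2 mm. The wrist camera is an equidistant fisheye: a pixel r from the principal point sees the ray r / f radians off the axis. A picture is of the moment at which its call begins: read the wrist's pose just before it. camera_params takes no time and is no camera call.
- robot.job_done(): hands the job in; it is judged then, once.
Trained networks look in the newest picture that a camera, given by its name, has taken for a name from the list of things; names that differ only in an ending like _2 or _b are one class to them, and where a whole thing is asked for, a point or a joint stands for the part that bears it (a point fixed in the world has none). Each returns a list of dicts, best first, with "p" (0 to 1); they miss things now and then, are a little off and sometimes report something else, mostly with a low value. They report only what shows in the picture. A call takes as long as a camera call. They do not tell look-alikes from the thing itself.
- robot.boxes_of(camera, label): "position" ([column, row] in pixels, amid what is visible of it).
The state is a dict: "time": time; "joints": joint angles; "dq": joint speeds; "joint_efforts": joint torques, N m; "ee_pos": TCP position; "orientation": TCP orientation; "contact_force": force on the tool from outside, world axes, zero at the start; "torque": the same for the moment, N m; "width": finger opening in m; "grasp_force": force on a finger pad.
Only numpy, scipy, OpenCV 4.12 (cv2) and the standard library are available. Lean on these libraries where they do the work, as an engineer would, in place of code of your own. Each camera call takes 0.05 s, during which the arm holds its last target. There are 200 camera calls.

## Working session

There is one attempt and no reset: what is moved stays moved. The work goes in short steps, Python scripts to look and compute and a tool call to move; the robot and the scene stay as the last step left them, time stands still between calls to the robot, and variables do not carry over. Pictures are saved under pics/ and viewed, at most 10 in all, crops included, and the job is handed in when it is done.

Besides the shell and the picture viewer there is one more tool, called after "Call:" by a JSON object that holds its "name" and its "arguments". carry_out: Moves the arm, as the interface text tells. Shift numbers are shares of 40 mm and turn numbers shares of 0.15 rad, none past 1 either way. Its arguments: {"type":"object","properties":{"motion":{"type":"array"},"newtons":{"type":"number"}},"required":["motion"]}

```bash
mkdir -p pics; ls; cat > h.py <<'E'
import numpy as np, cv2
from scipy.spatial.transform import Rotation as R
from cell import robot
def cam(n):
    p=robot.camera_params(n); return np.array(p["K"]),np.array(p["eye"]),R.from_quat(p["orientation"]).as_matrix()
def cloud(n,d):
    K,e,M=cam(n); v,u=np.mgrid[:d.shape[0],:d.shape[1]]
    P=np.stack([(u-K[0,2])/K[0,0]*d,(v-K[1,2])/K[1,1]*d,d],-1)
    return P@M.T+e
E
python3 - <<'E'
from h import *
for n in("side","top"):
    im,d=robot.capture(n); cv2.imwrite(f"pics/{n}0.png",cv2.cvtColor(im,cv2.COLOR_RGB2BGR)); C=cloud(n,d); np.savez(f"{n}0.npz",im=im,d=d,C=C)
    print(n,robot.camera_params(n)["eye"])
    for l in("handle","holder","thermometer","bodkin","bore","spanner","mug","jar","bowl","tin","mail"):
        for b in robot.boxes_of(n,l)[:3]:
            c,r=map(int,b["position"]); print(l,round(b["p"],2),c,r,C[r,c].round(3), d[r,c]>0)
s=robot.get_state();print(s["time"],s["orientation"],s["contact_force"])
E
```

```text
pics
side [0.20115255 0.84039791 1.06316376]
handle 0.61 286 273 [0.398 0.209 0.092] True
handle 0.52 260 245 [0.498 0.158 0.102] True
holder 0.62 244 275 [0.508 0.243 0.062] True
thermometer 0.73 192 196 [0.778 0.06  0.089] True
thermometer 0.46 249 258 [0.506 0.215 0.106] True
thermometer 0.22 306 166 [ 0.488 -0.192  0.119] True
bore 0.82 309 158 [ 0.493 -0.234  0.119] True
spanner 0.62 339 185 [ 0.382 -0.267  0.008] True
mug 0.87 219 242 [0.611 0.193 0.096] True
mug 0.64 358 146 [ 0.377 -0.501  0.013] True
jar 0.63 194 197 [0.773 0.057 0.084] True
jar 0.56 173 312 [0.6   0.447 0.122] True
bowl 0.91 357 145 [ 0.381 -0.499  0.018] True
tin 0.56 171 310 [0.608 0.443 0.121] True
tin 0.21 192 198 [0.775 0.065 0.086] True
mail 0.85 247 367 [0.397 0.46  0.031] True
mail 0.41 248 261 [0.503 0.226 0.109] True
top [0.35651559 0.00165867 1.58402436]
handle 0.56 208 214 [0.506 0.144 0.131] True
handle 0.51 191 250 [0.399 0.214 0.006] True
handle 0.28 398 246 [ 0.398 -0.482  0.009] True
holder 0.95 195 216 [0.508 0.193 0.062] True
thermometer 0.64 186 211 [0.52  0.216 0.108] True
bodkin 0.73 187 212 [0.517 0.213 0.105] True
bodkin 0.39 171 206 [0.536 0.263 0.111] True
bore 0.68 98 261 [0.368 0.52  0.026] True
bore 0.58 327 216 [ 0.496 -0.235  0.094] True
spanner 0.51 335 247 [ 0.399 -0.272  0.002] True
mug 0.88 205 176 [0.651 0.165 0.008] True
bowl 0.66 399 249 [ 0.388 -0.486  0.006] True
tin 0.65 127 184 [0.609 0.402 0.123] True
tin 0.61 169 207 [0.535 0.272 0.1  ] True
mail 0.72 103 258 [0.378 0.504 0.024] True
1.2 [-1.32523576e-01  9.91179853e-01  5.49695252e-06  1.17926265e-07] [-0.17929034 -0.1188008   0.45745675]
```

View pics/top0.png

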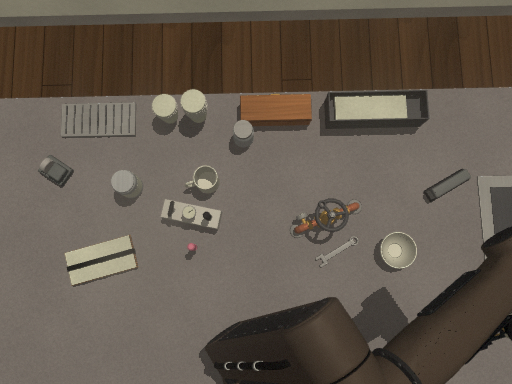

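View pics/side0.png

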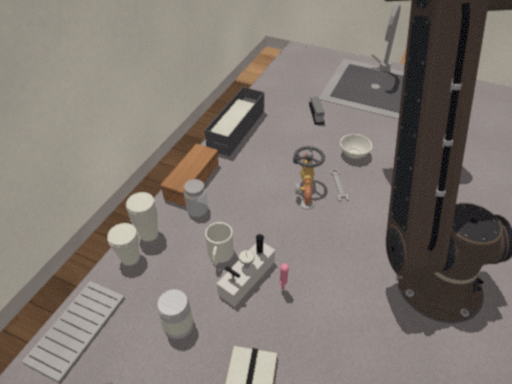

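```bash
python3 - <<'E'
from h import *
for n in("side","top"):
    z=np.load(n+"0.npz"); C=z["C"]; X,Y,Z=C[...,0],C[...,1],C[...,2]
    m=(z["d"]>0)
    q=m&(abs(X-.51)<.09)&(abs(Y-.2)<.14)&(abs(Z-.06)<.006); P=C[q][:,:2].astype(np.float32)
    print(n,"holder",q.sum(),cv2.minAreaRect(P))
    q=m&(abs(X-.506)<.03)&(abs(Y-.144)<.03)&(Z>.115); print("handle",q.sum(),C[q].mean(0),Z[q].max())
    q=m&(abs(X-.495)<.09)&(abs(Y+.235)<.09)&(Z>.11)&(Z<.16); P=C[q]; print("wheel",q.sum(),cv2.minEnclosingCircle(P[:,:2].astype(np.float32)),np.percentile(P[:,2],[5,50,95]))
    if n=="top": P=C[q]; 
im=np.load("top0.npz")["im"][:,:,::-1]; 
a=cv2.resize(im[185:245,290:370],None,fx=8,fy=8,interpolation=cv2.INTER_CUBIC)
im=np.load("side0.npz")["im"][:,:,::-1]
b=cv2.resize(im[130:220,270:360],(480,480),interpolation=cv2.INTER_CUBIC)
cv2.imwrite("pics/w.png",np.hstack([a[:,160:],b])[:, :])
for n in("side","top"):
    K,e,M=cam(n)
    for p in [(.495,-.235,.134)]:
        c=K@(M.T@(np.array(p)-e)); print(c[:2]/c[2])
p=robot.camera_params("wrist");print(p["K"],np.round(p["hand_eye"],4))
E
```

```text
side holder 966 ((0.5433874130249023, 0.204255610704422), (0.1930459886789322, 0.12028951942920685), 76.92156219482422)
handle 69 [0.50039873 0.15628105 0.12992168] 0.1389731113668805
wheel 411 ((0.4965929388999939, -0.23957979679107666), 0.055900197476148605) [0.11774522 0.12656587 0.13317216]
top holder 728 ((0.5494199395179749, 0.2006145417690277), (0.19096362590789795, 0.127074733376503), 77.14469909667969)
handle 46 [0.50275862 0.14889636 0.13406823] 0.14438090810254556
wheel 541 ((0.4983111619949341, -0.2433876097202301), 0.05447956547141075) [0.12172954 0.12847004 0.1352967 ]
[308.8090227  154.27530626]
[329.01331245 214.96599504]
[[297.31863964   0.         247.45433548]
 [  0.         297.31863964 189.75754604]
 [  0.           0.           1.        ]] [[ 2.000e-03 -9.511e-01 -3.087e-01  8.450e-02]
 [ 1.000e+00  1.900e-03  6.000e-04  3.000e-04]
 [ 0.000e+00 -3.087e-01  9.511e-01 -1.585e-01]
 [ 0.000e+00  0.000e+00  0.000e+00  1.000e+00]]
```

View pics/w.png

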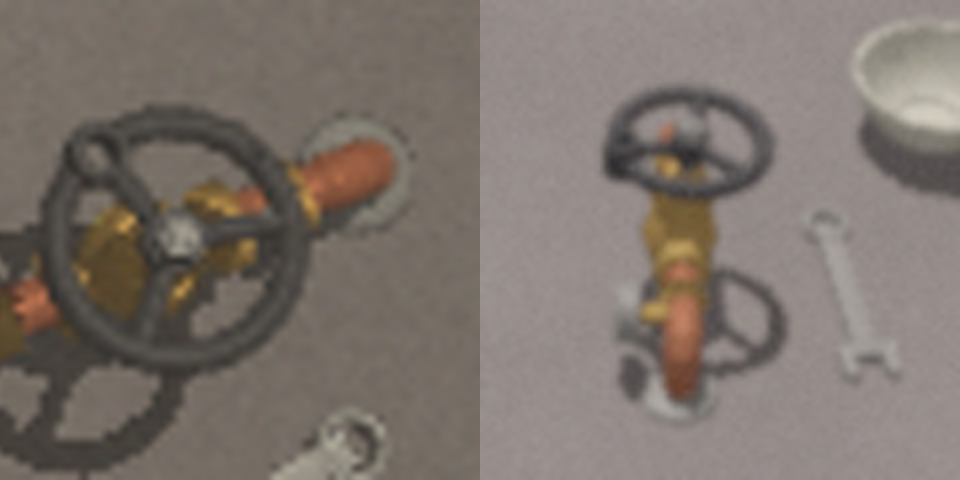

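Call:
{"name": "carry_out", "arguments": {"motion": [{"x": -0.86, "y": 0.65, "z": -0.06, "jaw": 60}, {"x": -0.86, "y": 0.65, "z": -0.06, "jaw": 60}, {"x": -0.86, "y": 0.65, "z": -0.06, "jaw": 60}, {"x": -0.86, "y": 0.65, "z": -0.06, "jaw": 60}]}}

```text
$.motion[0]: bad value
```

Call:
{"name": "carry_out", "arguments": {"motion": [{"x": -0.86, "y": 0.65, "z": -0.06, "jaw": 60}, {"x": -0.86, "y": 0.65, "z": -0.06, "jaw": 60}, {"x": -0.86, "y": 0.65, "z": -0.06, "jaw": 60}, {"x": -0.86, "y": 0.65, "z": -0.06, "jaw": 60}]}}

```text
$.motion[0]: bad value
```

Call:
{"name": "carry_out", "arguments": {"motion": [{"x": -0.86, "y": 0.65, "z": -0.06, "jaw": 60}, {"x": -0.86, "y": 0.65, "z": -0.06, "jaw": 60}, {"x": -0.86, "y": 0.65, "z": -0.06, "jaw": 60}, {"x": -0.86, "y": 0.65, "z": -0.06, "jaw": 60}, {"x": 0, "jaw": 60}]}}

```text
$.motion[0]: bad value
```

```bash
cat >> h.py <<'E'
def wrist(name):
    s=robot.get_state(); im,d=robot.capture("wrist"); p=robot.camera_params("wrist"); K=np.array(p["K"]); H=np.array(p["hand_eye"])
    v,u=np.mgrid[:384,:512]; a,b=(u-K[0,2])/K[0,0],(v-K[1,2])/K[1,1]; t=np.hypot(a,b)
    ray=np.stack([np.sin(t)*a/(t+1e-9),np.sin(t)*b/(t+1e-9),np.cos(t)],-1)
    T=R.from_quat(s["orientation"]).as_matrix(); M=T@H[:3,:3]; o=T@H[:3,3]+s["ee_pos"]
    ray=ray@M.T; C=ray*(d/np.maximum(np.cos(t),.05))[...,None]+o
    def at(u,v,z):
        r=ray[int(round(v)),int(round(u))]; return o+r*(z-o[2])/r[2]
    cv2.imwrite(f"pics/{name}.png",im[:,:,::-1]); np.savez(name+".npz",im=im,d=d,C=C,ray=ray,o=o)
    return im,d,C,at
def state():
    s=robot.get_state(); print("t",round(s["time"],2),"p",np.round(s["ee_pos"],4),"yaw",round(np.degrees(np.arctan2(*R.from_quat(s["orientation"]).as_matrix()[[1,0],1])),2),"tilt",np.round(R.from_quat(s["orientation"]).as_matrix()[:,2],3),"f",np.round(s["contact_force"],1),"w",round(s["width"],4),"g",round(s["grasp_force"],1)); return s
def plan(target,yaw,n):   # yaw of tool y, deg; tool down
    s=robot.get_state(); T=R.from_quat(s["orientation"]); dp=(np.array(target)-s["ee_pos"])/n
    y0=np.arctan2(*T.as_matrix()[[1,0],1]); dy=(np.radians(yaw)-y0+np.pi)%(2*np.pi)-np.pi; a=-dy/n
    for i in range(n):
        M=(T*R.from_euler("z",a*i)).as_matrix(); print(np.round(M.T@dp/.04,2),"az",round(a/.15,2))
E
python3 - <<'E'
from h import *
state(); im,d,C,at=wrist("wr1")
for l in("bore",):
    for b in robot.boxes_of("wrist",l): print(b, at(*b["position"],.134),C[int(b["position"][1]),int(b["position"][0])])
m=(d>0)&(C[...,2]>.11)&(C[...,2]<.16)&(np.hypot(C[...,0]-.497,C[...,1]+.24)<.1)
P=C[m]; print(m.sum(),cv2.minEnclosingCircle(P[:,:2].astype(np.float32)),np.percentile(P[:,2],[5,50,95,99.8]))
print(im.shape,(d>0).mean())
E
```

```text
t 1.2 p [ 0.1773 -0.6513  0.2265] yaw 105.23 tilt [-0.  0. -1.] f [-0.2 -0.1  0.5] w 0.0875 g 0.0Traceback (most recent call last):
  File "<stdin>", line 6, in <module>
    return _quantile_unchecked(
        a, q, axis, out, overwrite_input, method, keepdims, weights)
    return _ureduce(a,
                    func=_quantile_ureduce_func,
    ...<5 lines>...
                    overwrite_input=overwrite_input,
                    method=method)
    r = func(a, **kwargs)
    result = _quantile(arr,
                       quantiles=q,
    ...<2 lines>...
                       out=out,
                       weights=wgt)
    slices_having_nans = np.isnan(arr[-1, ...])
                                  ~~~^^^^^^^^^
IndexError: index -1 is out of bounds for axis 0 with size 0
```

View pics/wr1.png

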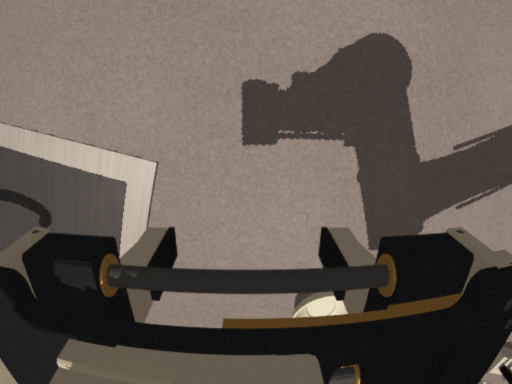

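Call:
{"name": "carry_out", "arguments": {"motion": [{"x": -0.92, "y": 0.56, "z": -0.05, "ax": 0, "ay": 0, "az": 0, "jaw": 60}, {"x": -0.92, "y": 0.56, "z": -0.05, "ax": 0, "ay": 0, "az": 0, "jaw": 60}, {"x": -0.92, "y": 0.56, "z": -0.05, "ax": 0, "ay": 0, "az": 0, "jaw": 60}, {"x": -0.92, "y": 0.56, "z": -0.05, "ax": 0, "ay": 0, "az": 0, "jaw": 60}, {"x": -0.92, "y": 0.56, "z": -0.05, "ax": 0, "ay": 0, "az": 0, "jaw": 60}]}}

```text
time: 1.8
ee_pos: [0.3263, -0.4936, 0.2368]
orientation: [-0.132, 0.991, -0.0, 0.0]
contact_force: [0.5, 0.4, 0.4]
width: 0.0606
grasp_force: 0.0
```

Call:
{"name": "carry_out", "arguments": {"motion": [{"x": -0.92, "y": 0.56, "z": -0.05, "ax": 0, "ay": 0, "az": 0, "jaw": 60}, {"x": -0.92, "y": 0.56, "z": -0.05, "ax": 0, "ay": 0, "az": 0, "jaw": 60}, {"x": -0.92, "y": 0.56, "z": -0.05, "ax": 0, "ay": 0, "az": 0, "jaw": 60}, {"x": -0.92, "y": 0.56, "z": -0.05, "ax": 0, "ay": 0, "az": 0, "jaw": 60}, {"x": -0.92, "y": 0.56, "z": -0.05, "ax": 0, "ay": 0, "az": 0, "jaw": 60}]}}

```text
time: 2.3
ee_pos: [0.4746, -0.337, 0.247]
orientation: [-0.133, 0.991, -0.0, 0.0]
contact_force: [0.2, 0.1, 0.3]
width: 0.0598
grasp_force: 0.0
```

Call:
{"name": "carry_out", "arguments": {"motion": [{"x": -0.92, "y": 0.56, "z": -0.05, "ax": 0, "ay": 0, "az": 0, "jaw": 60}, {"x": -0.92, "y": 0.56, "z": -0.05, "ax": 0, "ay": 0, "az": 0, "jaw": 60}, {"x": -0.92, "y": 0.56, "z": -0.05, "ax": 0, "ay": 0, "az": 0, "jaw": 60}, {"x": -0.92, "y": 0.56, "z": -0.05, "ax": 0, "ay": 0, "az": 0, "jaw": 60}, {"x": 0, "y": 0, "z": 0, "ax": 0, "ay": 0, "az": 0, "jaw": 60}]}}

```text
time: 2.8
ee_pos: [0.5951, -0.21, 0.2542]
orientation: [-0.134, 0.991, 0.0, 0.0]
contact_force: [-0.3, 0.7, 0.6]
width: 0.0605
grasp_force: 0.0
```

```bash
python3 - <<'E'
from h import *
state(); im,d,C,at=wrist("wr2")
for l in("bore",):
    for b in robot.boxes_of("wrist",l): print(b, at(*b["position"],.134),C[int(b["position"][1]),int(b["position"][0])])
m=(d>0)&(C[...,2]>.11)&(C[...,2]<.16)&(np.hypot(C[...,0]-.497,C[...,1]+.24)<.07)
P=C[m]; print(m.sum(),(d>0).mean())
if len(P): print(cv2.minEnclosingCircle(P[:,:2].astype(np.float32)),np.percentile(P[:,2],[5,50,95,99.8]))
plan((.44,.13,.26),166,10)
E
```

```text
t 2.8 p [ 0.5951 -0.21    0.2542] yaw 105.44 tilt [ 0.001  0.    -1.   ] f [-0.3  0.7  0.6] w 0.0605 g 0.0
{'position': [246.6, 71.7], 'p': 0.86} [ 0.49159564 -0.23871933  0.134     ] [ 0.49103458 -0.23981965  0.13527712]
{'position': [249.4, 84.2], 'p': 0.6} [ 0.50197843 -0.23392339  0.134     ] [ 0.50179816 -0.23395047  0.12961834]
5474 0.9960886637369791
((0.4964635372161865, -0.24189290404319763), 0.05541638284921646) [0.12382567 0.12788024 0.13448697 0.13909921]
[ 0.14  0.93 -0.01] az -0.71
[ 0.04  0.94 -0.01] az -0.71
[-0.06  0.94 -0.01] az -0.71
[-0.16  0.92 -0.01] az -0.71
[-0.25  0.9  -0.01] az -0.71
[-0.35  0.87 -0.01] az -0.71
[-0.44  0.83 -0.01] az -0.71
[-0.52  0.78 -0.01] az -0.71
[-0.6   0.72 -0.01] az -0.71
[-0.67  0.65 -0.01] az -0.71
```

View pics/wr2.png

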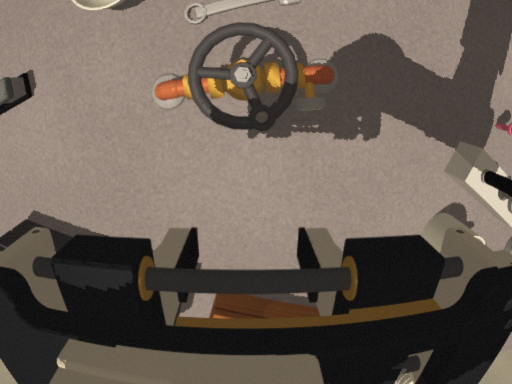

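```bash
python3 - <<'E'
from h import *
z=np.load("wr2.npz"); o,ray,C,d=z["o"],z["ray"],z["C"],z["d"]
def at(u,v,h): r=ray[v,u]; return o+r*(h-o[2])/r[2]
h,b=at(243,74,.138),at(262,117,.134); print(h,b,np.hypot(*(h-b)[:2]),np.degrees(np.arctan2(*(b-h)[[1,0]])))
m=(abs(C[...,2]-.1275)<.004)&(abs(np.hypot(C[...,0]-.4965,C[...,1]+.2405)-.048)<.008); P=C[m][:,:2]
A=np.c_[2*P,np.ones(len(P))]; x=np.linalg.lstsq(A,(P**2).sum(1),rcond=None)[0]; print("rim centre",x[:2],np.sqrt(x[2]+x[0]**2+x[1]**2))
p1,p2=at(168,91,.02),at(322,75,.02); print("pipe",p1,p2,np.degrees(np.arctan2(*(p2-p1)[[1,0]])))
plan((.53,.245,.25),166,12)
E
```

```text
[ 0.49466135 -0.2416095   0.138     ] [ 0.52850502 -0.21395801  0.134     ] 0.043703538591697004 39.25005506877094
rim centre [ 0.49530074 -0.24187806] 0.04664662818503588
pipe [ 0.53200241 -0.3364585   0.02      ] [ 0.4569365  -0.14598138  0.02      ] 111.50910816871063
[-0.13  0.95  0.01] az -0.59
[-0.21  0.94  0.01] az -0.59
[-0.29  0.92  0.01] az -0.59
[-0.37  0.89  0.01] az -0.59
[-0.45  0.85  0.01] az -0.59
[-0.52  0.81  0.01] az -0.59
[-0.59  0.76  0.01] az -0.59
[-0.66  0.7   0.01] az -0.59
[-0.71  0.64  0.01] az -0.59
[-0.77  0.58  0.01] az -0.59
[-0.82  0.51  0.01] az -0.59
[-0.86  0.43  0.01] az -0.59
```

Call:
{"name": "carry_out", "arguments": {"motion": [{"x": -0.13, "y": 0.95, "z": 0.01, "ax": 0, "ay": 0, "az": -0.59, "jaw": 60}, {"x": -0.21, "y": 0.94, "z": 0.01, "ax": 0, "ay": 0, "az": -0.59, "jaw": 60}, {"x": -0.29, "y": 0.92, "z": 0.01, "ax": 0, "ay": 0, "az": -0.59, "jaw": 60}, {"x": -0.37, "y": 0.89, "z": 0.01, "ax": 0, "ay": 0, "az": -0.59, "jaw": 60}, {"x": -0.45, "y": 0.85, "z": 0.01, "ax": 0, "ay": 0, "az": -0.59, "jaw": 60}]}}

```text
time: 3.4
ee_pos: [0.5653, -0.0225, 0.2529]
orientation: [-0.348, 0.938, -0.0, 0.0]
contact_force: [-0.2, 0.3, -0.1]
width: 0.0599
grasp_force: 0.0
```

Call:
{"name": "carry_out", "arguments": {"motion": [{"x": -0.52, "y": 0.81, "z": 0.01, "ax": 0, "ay": 0, "az": -0.59, "jaw": 60}, {"x": -0.59, "y": 0.76, "z": 0.01, "ax": 0, "ay": 0, "az": -0.59, "jaw": 60}, {"x": -0.66, "y": 0.7, "z": 0.01, "ax": 0, "ay": 0, "az": -0.59, "jaw": 60}, {"x": -0.71, "y": 0.64, "z": 0.01, "ax": 0, "ay": 0, "az": -0.59, "jaw": 60}, {"x": -0.77, "y": 0.58, "z": 0.01, "ax": 0, "ay": 0, "az": -0.59, "jaw": 60}]}}

```text
time: 3.9
ee_pos: [0.5397, 0.168, 0.251]
orientation: [-0.545, 0.838, -0.0, 0.0]
contact_force: [0.9, -0.4, 0.6]
width: 0.0599
grasp_force: 0.0
```

Call:
{"name": "carry_out", "arguments": {"motion": [{"x": -0.82, "y": 0.51, "z": 0.01, "ax": 0, "ay": 0, "az": -0.59, "jaw": 60}, {"x": -0.86, "y": 0.43, "z": 0.01, "ax": 0, "ay": 0, "az": -0.59, "jaw": 60}, {"x": 0, "y": 0, "z": 0, "ax": 0, "ay": 0, "az": 0, "jaw": 60}]}}

```text
time: 4.2
ee_pos: [0.5295, 0.2466, 0.2496]
orientation: [-0.618, 0.786, 0.0, 0.0]
contact_force: [-0.2, -0.8, -0.8]
width: 0.0601
grasp_force: 0.0
```

```bash
python3 - <<'E'
from h import *
state(); im,d,C,at=wrist("wr3")
for l in("handle","thermometer","bodkin","holder"):
    for b in robot.boxes_of("wrist",l)[:2]: print(l,b, at(*b["position"],.13),C[int(b["position"][1]),int(b["position"][0])])
X,Y,Z=C[...,0],C[...,1],C[...,2]
m=(np.hypot(X-.503,Y-.147)<.03)&(Z>.118)&(Z<.15); P=C[m]; print(m.sum(),P.mean(0),np.ptp(P,axis=0),cv2.minEnclosingCircle(P[:,:2].astype(np.float32)))
m=(abs(Z-.06)<.003)&(np.hypot(X-.515,Y-.2)<.12); print("holder",cv2.minAreaRect(C[m][:,:2].astype(np.float32)))
E
```

```text
t 4.2 p [0.5295 0.2466 0.2496] yaw 166.36 tilt [ 0.  0. -1.] f [-0.2 -0.8 -0.8] w 0.0601 g 0.0
handle {'position': [256.2, 80.4], 'p': 0.96} [0.49809254 0.15196403 0.13      ] [0.49828181 0.15218097 0.13466164]
handle {'position': [343.4, 113.1], 'p': 0.7} [0.42334643 0.19913223 0.13      ] [0.41728927 0.20154208 0.11042479]
thermometer {'position': [250.5, 140.2], 'p': 0.59} [0.51657642 0.20557797 0.13      ] [0.51717537 0.20896382 0.10685519]
bodkin {'position': [254.2, 190.6], 'p': 0.62} [0.52445636 0.25565    0.13      ] [0.52558612 0.26289665 0.10442092]
506 [0.50197391 0.15139412 0.13412832] [0.02304164 0.02338207 0.00802702] ((0.501641035079956, 0.1511075496673584), 0.01222932804375887)
holder ((0.528654158115387, 0.1927850991487503), (0.1865452229976654, 0.2035631537437439), 40.32820510864258)
```

View pics/wr3.png

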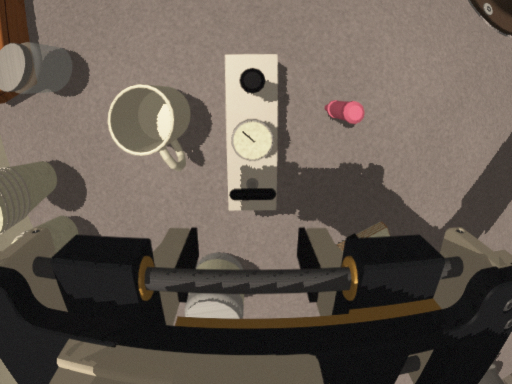

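Call:
{"name": "carry_out", "arguments": {"motion": [{"x": 0.83, "y": 0.04, "z": 0, "ax": 0, "ay": 0, "az": 0, "jaw": 60}, {"x": 0.83, "y": 0.04, "z": 0.2, "ax": 0, "ay": 0, "az": 0, "jaw": 60}, {"x": 0.82, "y": 0.03, "z": 0.5, "ax": 0, "ay": 0, "az": 0, "jaw": 60}, {"x": 0, "y": 0, "z": 0.8, "ax": 0, "ay": 0, "az": 0, "jaw": 60}, {"x": 0, "y": 0, "z": 0.3, "ax": 0, "ay": 0, "az": 0, "jaw": 60}]}}

```text
time: 4.95
ee_pos: [0.5005, 0.1465, 0.1759]
orientation: [-0.615, 0.789, 0.0, -0.001]
contact_force: [-1.0, 0.0, 0.4]
width: 0.0602
grasp_force: 0.0
```

```bash
python3 - <<'E'
from h import *
state(); plan((.5018,.1513,.079),166,3)
E
```

```text
t 4.95 p [0.5005 0.1465 0.1759] yaw 165.87 tilt [-0.002 -0.001 -1.   ] f [-1.   0.   0.4] w 0.0602 g 0.0
[-0.04 -0.    0.81] az -0.0
[-0.04 -0.    0.81] az -0.0
[-0.04 -0.    0.81] az -0.0
```

Call:
{"name": "carry_out", "arguments": {"motion": [{"x": -0.06, "y": 0, "z": 0.8, "ax": 0, "ay": 0, "az": 0, "jaw": 60}, {"x": -0.03, "y": 0, "z": 0.8, "ax": 0, "ay": 0, "az": 0, "jaw": 60}, {"x": 0, "y": 0, "z": 0.6, "ax": 0, "ay": 0, "az": 0, "jaw": 60}, {"x": 0, "y": 0, "z": 0.2, "ax": 0, "ay": 0, "az": 0, "jaw": 60}, {"x": 0, "y": 0, "z": 0, "ax": 0, "ay": 0, "az": 0, "jaw": 60}]}}

```text
time: 5.45
ee_pos: [0.5026, 0.1522, 0.0812]
orientation: [-0.616, 0.788, -0.0, -0.001]
contact_force: [0.8, -0.3, -0.5]
width: 0.0596
grasp_force: 0.0
```

Call:
{"name": "carry_out", "arguments": {"motion": [{"x": 0, "y": 0, "z": 0, "ax": 0, "ay": 0, "az": 0, "jaw": 20}, {"x": 0, "y": 0, "z": 0, "ax": 0, "ay": 0, "az": 0, "jaw": 10}, {"x": 0, "y": 0, "z": 0, "ax": 0, "ay": 0, "az": 0, "jaw": 10}, {"x": 0, "y": 0, "z": 0, "ax": 0, "ay": 0, "az": 0, "jaw": 10}, {"x": 0, "y": 0, "z": 0, "ax": 0, "ay": 0, "az": 0, "jaw": 10}], "newtons": 30}}

```text
time: 5.95
ee_pos: [0.5028, 0.1527, 0.0822]
orientation: [-0.616, 0.788, -0.0, 0.0]
contact_force: [-0.0, 0.4, 0.6]
width: 0.0258
grasp_force: 0.0
```

```bash
python3 - <<'E'
from h import *
state()
E
```

```text
t 5.95 p [0.5028 0.1527 0.0822] yaw 166.08 tilt [ 0.001  0.001 -1.   ] f [-0.   0.4  0.6] w 0.0258 g 0.0
```

Call:
{"name": "carry_out", "arguments": {"motion": [{"x": 0, "y": 0, "z": 0, "ax": 0, "ay": 0, "az": 0, "jaw": 10}, {"x": 0, "y": 0, "z": 0, "ax": 0, "ay": 0, "az": 0, "jaw": 10}, {"x": 0, "y": 0, "z": 0, "ax": 0, "ay": 0, "az": 0, "jaw": 10}]}}

```text
time: 6.25
ee_pos: [0.5028, 0.1526, 0.0821]
orientation: [-0.616, 0.788, -0.0, 0.0]
contact_force: [-2.5, -0.5, 5.4]
width: 0.0214
grasp_force: 30.0
```

Call:
{"name": "carry_out", "arguments": {"motion": [{"x": 0, "y": 0, "z": -0.3, "ax": 0, "ay": 0, "az": 0, "jaw": 10}, {"x": 0, "y": 0, "z": -0.6, "ax": 0, "ay": 0, "az": 0, "jaw": 10}, {"x": 0, "y": 0, "z": -0.8, "ax": 0, "ay": 0, "az": 0, "jaw": 10}, {"x": 0, "y": 0, "z": -0.8, "ax": 0, "ay": 0, "az": 0, "jaw": 10}, {"x": 0, "y": 0, "z": -0.8, "ax": 0, "ay": 0, "az": 0, "jaw": 10}]}}

```text
time: 6.75
ee_pos: [0.5023, 0.1523, 0.2155]
orientation: [-0.616, 0.788, 0.0, -0.0]
contact_force: [0.4, 0.1, -0.6]
width: 0.0218
grasp_force: 30.0
```

```bash
python3 - <<'E'
from h import *
state(); plan((.5297,-.2136,.21),105,12)
E
```

```text
t 6.75 p [0.5023 0.1523 0.2155] yaw 166.07 tilt [-0. -0. -1.] f [ 0.4  0.1 -0.6] w 0.0218 g 30.0
[ 0.73 -0.24  0.01] az 0.59
[ 0.7  -0.3   0.01] az 0.59
[ 0.67 -0.36  0.01] az 0.59
[ 0.64 -0.42  0.01] az 0.59
[ 0.6  -0.48  0.01] az 0.59
[ 0.55 -0.53  0.01] az 0.59
[ 0.5  -0.57  0.01] az 0.59
[ 0.45 -0.62  0.01] az 0.59
[ 0.39 -0.65  0.01] az 0.59
[ 0.33 -0.69  0.01] az 0.59
[ 0.27 -0.71  0.01] az 0.59
[ 0.21 -0.74  0.01] az 0.59
```

Call:
{"name": "carry_out", "arguments": {"motion": [{"x": 0.73, "y": -0.24, "z": 0, "ax": 0, "ay": 0, "az": 0.59, "jaw": 10}, {"x": 0.7, "y": -0.3, "z": 0, "ax": 0, "ay": 0, "az": 0.59, "jaw": 10}, {"x": 0.67, "y": -0.36, "z": 0, "ax": 0, "ay": 0, "az": 0.59, "jaw": 10}, {"x": 0.64, "y": -0.42, "z": 0, "ax": 0, "ay": 0, "az": 0.59, "jaw": 10}, {"x": 0.6, "y": -0.48, "z": 0, "ax": 0, "ay": 0, "az": 0.59, "jaw": 10}]}}

```text
time: 7.25
ee_pos: [0.5137, -0.0012, 0.2143]
orientation: [-0.427, 0.904, 0.0, 0.0]
contact_force: [0.9, -0.9, -0.9]
width: 0.0216
grasp_force: 30.0
```

Call:
{"name": "carry_out", "arguments": {"motion": [{"x": 0.55, "y": -0.53, "z": 0, "ax": 0, "ay": 0, "az": 0.59, "jaw": 10}, {"x": 0.5, "y": -0.57, "z": 0, "ax": 0, "ay": 0, "az": 0.59, "jaw": 10}, {"x": 0.45, "y": -0.62, "z": 0, "ax": 0, "ay": 0, "az": 0.59, "jaw": 10}, {"x": 0.39, "y": -0.65, "z": 0, "ax": 0, "ay": 0, "az": 0.59, "jaw": 10}, {"x": 0.33, "y": -0.69, "z": 0, "ax": 0, "ay": 0, "az": 0.59, "jaw": 10}]}}

```text
time: 7.75
ee_pos: [0.526, -0.1532, 0.2143]
orientation: [-0.218, 0.976, 0.0, 0.0]
contact_force: [-0.2, 0.3, -1.4]
width: 0.0218
grasp_force: 30.0
```

Call:
{"name": "carry_out", "arguments": {"motion": [{"x": 0.27, "y": -0.71, "z": 0, "ax": 0, "ay": 0, "az": 0.59, "jaw": 10}, {"x": 0.21, "y": -0.74, "z": 0, "ax": 0, "ay": 0, "az": 0.59, "jaw": 10}, {"x": 0, "y": 0, "z": 0, "ax": 0, "ay": 0, "az": 0, "jaw": 10}, {"x": 0, "y": 0, "z": 0, "ax": 0, "ay": 0, "az": 0, "jaw": 10}]}}

```text
time: 8.15
ee_pos: [0.5307, -0.2135, 0.2137]
orientation: [-0.132, 0.991, 0.0, -0.0]
contact_force: [0.1, -0.1, -2.3]
width: 0.0219
grasp_force: 30.0
```

```bash
python3 - <<'E'
from h import *
s=state(); print(np.round(s["joints"],2)); plan((.531,-.213,.205),105,2)
im,d=robot.capture("side"); cv2.imwrite("pics/s2.png",cv2.resize(im[90:200,250:370,::-1],None,fx=5,fy=5,interpolation=cv2.INTER_CUBIC))
C=cloud("side",d); print([ (b["p"],C[int(b["position"][1]),int(b["position"][0])]) for b in robot.boxes_of("side","handle")])
E
```

```text
t 8.15 p [ 0.5307 -0.2135  0.2137] yaw 105.16 tilt [-0.001  0.    -1.   ] f [ 0.1 -0.1 -2.3] w 0.0219 g 30.0
[-0.04  0.2  -0.24 -0.   -1.13 -1.27]
[-0.01  0.01  0.11] az 0.01
[-0.01  0.01  0.11] az 0.01
[(0.73, array([0.61412465, 0.193469  , 0.08565831])), (0.53, array([0.40473236, 0.21391413, 0.08526522])), (0.44, array([0.59740948, 0.44711806, 0.12046924])), (0.43, array([ 0.37187415, -0.49315393,  0.02045253]))]
```

View pics/s2.png

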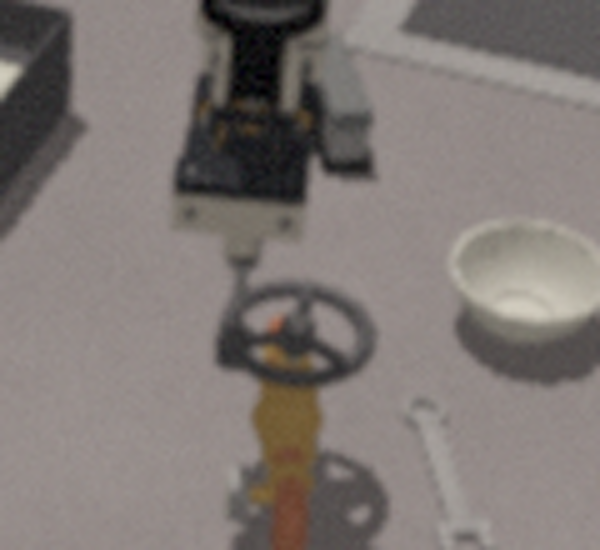

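Call:
{"name": "carry_out", "arguments": {"motion": [{"x": -0.01, "y": 0.01, "z": 0.3, "ax": 0, "ay": 0, "az": 0, "jaw": 10}, {"x": 0, "y": 0, "z": 0.15, "ax": 0, "ay": 0, "az": 0, "jaw": 10}, {"x": 0, "y": 0, "z": 0.1, "ax": 0, "ay": 0, "az": 0, "jaw": 10}, {"x": 0, "y": 0, "z": 0.1, "ax": 0, "ay": 0, "az": 0, "jaw": 10}, {"x": 0, "y": 0, "z": 0, "ax": 0, "ay": 0, "az": 0, "jaw": 10}]}}

```text
time: 8.75
ee_pos: [0.5311, -0.2121, 0.187]
orientation: [-0.133, 0.991, 0.0, -0.001]
contact_force: [0.0, -0.3, -1.0]
width: 0.0216
grasp_force: 30.0
```

Call:
{"name": "carry_out", "arguments": {"motion": [{"x": 0, "y": 0, "z": 0.1, "ax": 0, "ay": 0, "az": 0, "jaw": 10}, {"x": 0, "y": 0, "z": 0, "ax": 0, "ay": 0, "az": 0, "jaw": 10}]}}

```text
time: 8.95
ee_pos: [0.5312, -0.2124, 0.1833]
orientation: [-0.132, 0.991, 0.0, -0.0]
contact_force: [-0.5, 0.1, -2.2]
width: 0.0215
grasp_force: 30.0
```

Call:
{"name": "carry_out", "arguments": {"motion": [{"x": 0, "y": 0, "z": 0.15, "ax": 0, "ay": 0, "az": 0, "jaw": 10}, {"x": 0, "y": 0, "z": 0.15, "ax": 0, "ay": 0, "az": 0, "jaw": 10}, {"x": 0, "y": 0, "z": 0.15, "ax": 0, "ay": 0, "az": 0, "jaw": 10}, {"x": 0, "y": 0, "z": 0.1, "ax": 0, "ay": 0, "az": 0, "jaw": 10}, {"x": 0, "y": 0, "z": 0, "ax": 0, "ay": 0, "az": 0, "jaw": 10}]}}

```text
time: 9.45
ee_pos: [0.5309, -0.2124, 0.1609]
orientation: [-0.132, 0.991, 0.0, -0.001]
contact_force: [-0.1, -0.4, -0.8]
width: 0.0215
grasp_force: 30.0
```

Call:
{"name": "carry_out", "arguments": {"motion": [{"x": 0, "y": 0, "z": 0.07, "ax": 0, "ay": 0, "az": 0, "jaw": 10}, {"x": 0, "y": 0, "z": 0.04, "ax": 0, "ay": 0, "az": 0, "jaw": 10}, {"x": 0, "y": 0, "z": 0, "ax": 0, "ay": 0, "az": 0, "jaw": 10}]}}

```text
time: 9.75
ee_pos: [0.5313, -0.2124, 0.1572]
orientation: [-0.133, 0.991, 0.0, -0.0]
contact_force: [0.5, -0.3, -2.4]
width: 0.022
grasp_force: 30.0
```

```bash
python3 - <<'E'
from h import *
state()
E
```

```text
t 9.75 p [ 0.5313 -0.2124  0.1572] yaw 105.23 tilt [-0.  0. -1.] f [ 0.5 -0.3 -2.4] w 0.022 g 30.0
```

```bash
cat >> h.py <<'E'
import json
def arc(a0,steps,cen=(.4963,-.2409),r=.0451,yaw=105.23,pos=None):
    "rows along circle; pos = commanded xy at start (default: on circle)"
    th=np.radians(yaw); ty=np.array([np.cos(th),np.sin(th)]); tx=np.array([-ty[1],ty[0]])
    f=lambda a: np.array(cen)+r*np.array([np.cos(a),np.sin(a)])
    p=f(a0) if pos is None else np.array(pos); a=a0; out=[]
    for s in steps:
        a+=s; d=f(a)-p; c=np.round([d@tx/.04,d@ty/.04],2); p=p+.04*(c[0]*tx+c[1]*ty); out.append((c[0],c[1]))
    for i in range(0,len(out),5): print(*[f"({x:g},{y:g})" for x,y in out[i:i+5]])
    print("end angle",a,"pos",p.round(4).tolist())
def ang(cen=(.4963,-.2409)):
    s=state(); v=np.array(s["ee_pos"])[:2]-cen; print("angle",np.arctan2(v[1],v[0]),"r",np.hypot(*v))
E
python3 - <<'E'
from h import *
ang(); arc(.682,[-.1]+[-.15]*4,pos=(.5313,-.2124))
E
```

```text
t 9.75 p [ 0.5313 -0.2124  0.1572] yaw 105.23 tilt [-0.  0. -1.] f [ 0.5 -0.3 -2.4] w 0.022 g 30.0
angle 0.6831649510026006 r 0.045147067527163916
(-0.04,-0.11) (-0.04,-0.16) (-0.02,-0.17) (0.01,-0.17) (0.04,-0.16)
end angle -0.01799999999999996 pos [0.5413, -0.2416]
```

Call:
{"name": "carry_out", "arguments": {"motion": [{"x": -0.04, "y": -0.11, "z": 0, "ax": 0, "ay": 0, "az": 0, "jaw": 10}, {"x": -0.04, "y": -0.16, "z": 0, "ax": 0, "ay": 0, "az": 0, "jaw": 10}, {"x": -0.02, "y": -0.17, "z": 0, "ax": 0, "ay": 0, "az": 0, "jaw": 10}, {"x": 0.01, "y": -0.17, "z": 0, "ax": 0, "ay": 0, "az": 0, "jaw": 10}, {"x": 0.04, "y": -0.16, "z": 0, "ax": 0, "ay": 0, "az": 0, "jaw": 10}]}}

```text
time: 10.25
ee_pos: [0.5414, -0.2421, 0.157]
orientation: [-0.132, 0.991, 0.0, -0.0]
contact_force: [-2.4, 3.4, -0.5]
width: 0.022
grasp_force: 30.0
```

```bash
python3 - <<'E'
from h import *
ang(); print(robot.get_state()["torque"]); arc(-.018,[-.2]*15,pos=(.5413,-.2416))
E
```

```text
t 10.25 p [ 0.5414 -0.2421  0.157 ] yaw 105.21 tilt [-0.  0. -1.] f [-2.4  3.4 -0.5] w 0.022 g 30.0
angle -0.02606895301005013 r 0.04513910005801819
[ 1.44660401  0.72929088 -0.03583787]
(0.08,-0.21) (0.13,-0.19) (0.16,-0.16) (0.18,-0.12) (0.21,-0.09)
(0.22,-0.04) (0.23,0) (0.22,0.05) (0.2,0.09) (0.19,0.13)
(0.15,0.16) (0.12,0.19) (0.08,0.21) (0.04,0.23) (-0.01,0.22)
end angle -3.0180000000000007 pos [0.4515, -0.2466]
```

Call:
{"name": "carry_out", "arguments": {"motion": [{"x": 0.08, "y": -0.21, "z": 0, "ax": 0, "ay": 0, "az": 0, "jaw": 10}, {"x": 0.13, "y": -0.19, "z": 0, "ax": 0, "ay": 0, "az": 0, "jaw": 10}, {"x": 0.16, "y": -0.16, "z": 0, "ax": 0, "ay": 0, "az": 0, "jaw": 10}, {"x": 0.18, "y": -0.12, "z": 0, "ax": 0, "ay": 0, "az": 0, "jaw": 10}, {"x": 0.21, "y": -0.09, "z": 0, "ax": 0, "ay": 0, "az": 0, "jaw": 10}]}}

```text
time: 10.75
ee_pos: [0.5205, -0.2801, 0.1577]
orientation: [-0.132, 0.991, -0.0, 0.001]
contact_force: [2.7, 4.2, -0.6]
width: 0.0215
grasp_force: 30.0
```

Call:
{"name": "carry_out", "arguments": {"motion": [{"x": 0.22, "y": -0.04, "z": 0, "ax": 0, "ay": 0, "az": 0, "jaw": 10}, {"x": 0.23, "y": 0, "z": 0, "ax": 0, "ay": 0, "az": 0, "jaw": 10}, {"x": 0.22, "y": 0.05, "z": 0, "ax": 0, "ay": 0, "az": 0, "jaw": 10}, {"x": 0.2, "y": 0.09, "z": 0, "ax": 0, "ay": 0, "az": 0, "jaw": 10}, {"x": 0.19, "y": 0.13, "z": 0, "ax": 0, "ay": 0, "az": 0, "jaw": 10}]}}

```text
time: 11.25
ee_pos: [0.4765, -0.2819, 0.1578]
orientation: [-0.133, 0.991, -0.001, 0.0]
contact_force: [4.6, -0.1, -1.3]
width: 0.0215
grasp_force: 30.0
```

```bash
python3 - <<'E'
from h import *
ang(); arc(-2.018,[-.2,-.2,-.1,-.06,-.05,-.05,-.05,-.05,-.05,-.05],pos=np.array([.4963,-.2409])+.0451*np.array([np.cos(-2.018),np.sin(-2.018)]))
E
```

```text
t 11.25 p [ 0.4765 -0.2819  0.1578] yaw 105.23 tilt [ 0.001 -0.001 -1.   ] f [ 4.6 -0.1 -1.3] w 0.0215 g 30.0
angle -2.0209776607941876 r 0.04554691997283664
(0.15,0.16) (0.12,0.19) (0.05,0.11) (0.02,0.06) (0.02,0.06)
(0.01,0.05) (0.01,0.06) (0,0.05) (0.01,0.06) (-0,0.06)
end angle -2.8779999999999992 pos [0.4527, -0.2525]
```

Call:
{"name": "carry_out", "arguments": {"motion": [{"x": 0.15, "y": 0.16, "z": 0, "ax": 0, "ay": 0, "az": 0, "jaw": 10}, {"x": 0.12, "y": 0.19, "z": 0, "ax": 0, "ay": 0, "az": 0, "jaw": 10}, {"x": 0.05, "y": 0.11, "z": 0, "ax": 0, "ay": 0, "az": 0, "jaw": 10}, {"x": 0.02, "y": 0.06, "z": 0, "ax": 0, "ay": 0, "az": 0, "jaw": 10}]}}

```text
time: 11.65
ee_pos: [0.4578, -0.2647, 0.1576]
orientation: [-0.133, 0.991, -0.0, -0.0]
contact_force: [3.1, -1.5, -0.1]
width: 0.0219
grasp_force: 30.0
```

Call:
{"name": "carry_out", "arguments": {"motion": [{"x": 0.02, "y": 0.06, "z": 0, "ax": 0, "ay": 0, "az": 0, "jaw": 10}, {"x": 0.01, "y": 0.05, "z": 0, "ax": 0, "ay": 0, "az": 0, "jaw": 10}, {"x": 0, "y": 0, "z": 0, "ax": 0, "ay": 0, "az": 0, "jaw": 10}]}}

```text
time: 11.95
ee_pos: [0.4556, -0.2609, 0.1572]
orientation: [-0.133, 0.991, 0.0, -0.0]
contact_force: [1.9, -2.2, -0.2]
width: 0.0216
grasp_force: 30.0
```

Call:
{"name": "carry_out", "arguments": {"motion": [{"x": 0.01, "y": 0.06, "z": 0, "ax": 0, "ay": 0, "az": 0, "jaw": 10}, {"x": 0, "y": 0.05, "z": 0, "ax": 0, "ay": 0, "az": 0, "jaw": 10}, {"x": 0, "y": 0, "z": 0, "ax": 0, "ay": 0, "az": 0, "jaw": 10}]}}

```text
time: 12.25
ee_pos: [0.4541, -0.2568, 0.1572]
orientation: [-0.132, 0.991, 0.0, -0.0]
contact_force: [1.4, -1.8, -1.8]
width: 0.0218
grasp_force: 30.0
```

```bash
python3 - <<'E'
from h import *
ang()
E
```

```text
t 12.25 p [ 0.4541 -0.2568  0.1572] yaw 105.23 tilt [-0.001  0.    -1.   ] f [ 1.4 -1.8 -1.8] w 0.0218 g 30.0
angle -2.7814803700813853 r 0.04508570643470343
```

```bash
python3 - <<'E'
from h import *
arc(-2.781,[-.07]*4+[0],pos=(.4541,-.2568))
E
```

```text
(0,0.08) (0,0.08) (-0,0.08) (-0.01,0.07) (-0,0)
end angle -3.0609999999999995 pos [0.4512, -0.2447]
```

Call:
{"name": "carry_out", "arguments": {"motion": [{"x": 0, "y": 0.08, "z": 0, "ax": 0, "ay": 0, "az": 0, "jaw": 10}, {"x": 0, "y": 0.08, "z": 0, "ax": 0, "ay": 0, "az": 0, "jaw": 10}, {"x": 0, "y": 0, "z": 0, "ax": 0, "ay": 0, "az": 0, "jaw": 10}]}}

```text
time: 12.55
ee_pos: [0.4522, -0.2504, 0.1573]
orientation: [-0.133, 0.991, 0.0, -0.0]
contact_force: [0.5, -1.2, -1.8]
width: 0.0216
grasp_force: 30.0
```

Call:
{"name": "carry_out", "arguments": {"motion": [{"x": 0, "y": 0.08, "z": 0, "ax": 0, "ay": 0, "az": 0, "jaw": 10}, {"x": -0.01, "y": 0.07, "z": 0, "ax": 0, "ay": 0, "az": 0, "jaw": 10}, {"x": 0, "y": 0, "z": 0, "ax": 0, "ay": 0, "az": 0, "jaw": 10}]}}

```text
time: 12.85
ee_pos: [0.4512, -0.2445, 0.1573]
orientation: [-0.133, 0.991, 0.0, -0.0]
contact_force: [1.9, -1.0, -0.3]
width: 0.0215
grasp_force: 30.0
```

```bash
python3 - <<'E'
from h import *
ang(); arc(-3.061,[-.2]*5+[-.25]*5+[-.08]*3+[-.03]*9,pos=(.4512,-.2447))
E
```

```text
t 12.85 p [ 0.4512 -0.2445  0.1573] yaw 105.24 tilt [-0.  0. -1.] f [ 1.9 -1.  -0.3] w 0.0215 g 30.0
angle -3.0612431658295387 r 0.0452182234523351
(-0.07,0.22) (-0.1,0.2) (-0.15,0.17) (-0.17,0.15) (-0.2,0.1)
(-0.27,0.07) (-0.28,0.01) (-0.27,-0.07) (-0.25,-0.13) (-0.21,-0.19)
(-0.06,-0.07) (-0.05,-0.08) (-0.04,-0.08) (-0.01,-0.03) (-0.02,-0.03)
(-0.01,-0.03) (-0.01,-0.03) (-0.01,-0.03) (-0.01,-0.04) (-0.01,-0.03)
(-0.01,-0.03) (-0.01,-0.03)
end angle -5.821000000000003 pos [0.5367, -0.2206]
```

Call:
{"name": "carry_out", "arguments": {"motion": [{"x": -0.07, "y": 0.22, "z": 0, "ax": 0, "ay": 0, "az": 0, "jaw": 10}, {"x": -0.1, "y": 0.2, "z": 0, "ax": 0, "ay": 0, "az": 0, "jaw": 10}, {"x": -0.15, "y": 0.17, "z": 0, "ax": 0, "ay": 0, "az": 0, "jaw": 10}, {"x": -0.17, "y": 0.15, "z": 0, "ax": 0, "ay": 0, "az": 0, "jaw": 10}, {"x": -0.2, "y": 0.1, "z": 0, "ax": 0, "ay": 0, "az": 0, "jaw": 10}]}}

```text
time: 13.35
ee_pos: [0.4695, -0.205, 0.1576]
orientation: [-0.133, 0.991, -0.0, -0.0]
contact_force: [0.6, -8.4, -1.2]
width: 0.0215
grasp_force: 30.0
```

Call:
{"name": "carry_out", "arguments": {"motion": [{"x": -0.27, "y": 0.07, "z": 0, "ax": 0, "ay": 0, "az": 0, "jaw": 10}, {"x": -0.28, "y": 0.01, "z": 0, "ax": 0, "ay": 0, "az": 0, "jaw": 10}, {"x": -0.27, "y": -0.07, "z": 0, "ax": 0, "ay": 0, "az": 0, "jaw": 10}, {"x": -0.25, "y": -0.13, "z": 0, "ax": 0, "ay": 0, "az": 0, "jaw": 10}, {"x": -0.21, "y": -0.19, "z": 0, "ax": 0, "ay": 0, "az": 0, "jaw": 10}]}}

```text
time: 13.85
ee_pos: [0.5205, -0.2029, 0.1563]
orientation: [-0.133, 0.991, 0.001, -0.002]
contact_force: [-4.7, -0.4, -1.0]
width: 0.0216
grasp_force: 30.0
```

Call:
{"name": "carry_out", "arguments": {"motion": [{"x": -0.06, "y": -0.07, "z": 0, "ax": 0, "ay": 0, "az": 0, "jaw": 10}, {"x": -0.05, "y": -0.08, "z": 0, "ax": 0, "ay": 0, "az": 0, "jaw": 10}, {"x": -0.04, "y": -0.08, "z": 0, "ax": 0, "ay": 0, "az": 0, "jaw": 10}, {"x": 0, "y": 0, "z": 0, "ax": 0, "ay": 0, "az": 0, "jaw": 10}]}}

```text
time: 14.25
ee_pos: [0.5304, -0.2111, 0.1572]
orientation: [-0.132, 0.991, 0.0, 0.0]
contact_force: [-1.9, 1.6, -1.6]
width: 0.0217
grasp_force: 30.0
```

```bash
python3 - <<'E'
from h import *
ang(); arc(-5.551,[-.06]*12,pos=np.array([.4963,-.2409])+.0451*np.array([np.cos(-5.551),np.sin(-5.551)]))
E
```

```text
t 14.25 p [ 0.5304 -0.2111  0.1572] yaw 105.21 tilt [ 0.  0. -1.] f [-1.9  1.6 -1.6] w 0.0217 g 30.0
angle 0.7174856502940461 r 0.045270886762569136
(-0.03,-0.06) (-0.02,-0.06) (-0.02,-0.07) (-0.02,-0.06) (-0.01,-0.07)
(-0.01,-0.07) (-0.01,-0.06) (-0,-0.07) (0,-0.07) (0.01,-0.07)
(0.01,-0.06) (0.02,-0.07)
end angle -6.2709999999999955 pos [0.5412, -0.2404]
```

Call:
{"name": "carry_out", "arguments": {"motion": [{"x": -0.03, "y": -0.06, "z": 0, "ax": 0, "ay": 0, "az": 0, "jaw": 10}, {"x": -0.02, "y": -0.06, "z": 0, "ax": 0, "ay": 0, "az": 0, "jaw": 10}, {"x": -0.02, "y": -0.07, "z": 0, "ax": 0, "ay": 0, "az": 0, "jaw": 10}, {"x": 0, "y": 0, "z": 0, "ax": 0, "ay": 0, "az": 0, "jaw": 10}]}}

```text
time: 14.65
ee_pos: [0.5352, -0.218, 0.1575]
orientation: [-0.132, 0.991, -0.0, 0.0]
contact_force: [-2.2, 1.4, -1.9]
width: 0.0216
grasp_force: 30.0
```

Call:
{"name": "carry_out", "arguments": {"motion": [{"x": -0.02, "y": -0.06, "z": 0, "ax": 0, "ay": 0, "az": 0, "jaw": 10}, {"x": -0.01, "y": -0.07, "z": 0, "ax": 0, "ay": 0, "az": 0, "jaw": 10}, {"x": 0, "y": 0, "z": 0, "ax": 0, "ay": 0, "az": 0, "jaw": 10}]}}

```text
time: 14.95
ee_pos: [0.5379, -0.2227, 0.1576]
orientation: [-0.132, 0.991, -0.0, 0.0]
contact_force: [-2.3, 0.8, -2.1]
width: 0.022
grasp_force: 30.0
```

Call:
{"name": "carry_out", "arguments": {"motion": [{"x": -0.01, "y": -0.07, "z": 0, "ax": 0, "ay": 0, "az": 0, "jaw": 10}, {"x": 0, "y": 0, "z": 0, "ax": 0, "ay": 0, "az": 0, "jaw": 10}]}}

```text
time: 15.15
ee_pos: [0.5389, -0.2253, 0.1575]
orientation: [-0.133, 0.991, -0.0, 0.0]
contact_force: [-2.0, 1.7, -0.7]
width: 0.0217
grasp_force: 30.0
```

```bash
python3 - <<'E'
from h import *
ang()
E
```

```text
t 15.15 p [ 0.5389 -0.2253  0.1575] yaw 105.23 tilt [ 0.001 -0.    -1.   ] f [-2.   1.7 -0.7] w 0.0217 g 30.0
angle 0.35157837260434743 r 0.04537085232159063
```

Call:
{"name": "carry_out", "arguments": {"motion": [{"x": -0.01, "y": -0.06, "z": 0, "ax": 0, "ay": 0, "az": 0, "jaw": 10}, {"x": 0, "y": 0, "z": 0, "ax": 0, "ay": 0, "az": 0, "jaw": 10}]}}

```text
time: 15.35
ee_pos: [0.5397, -0.2274, 0.1574]
orientation: [-0.132, 0.991, -0.0, 0.0]
contact_force: [-1.5, 2.0, -0.8]
width: 0.0218
grasp_force: 30.0
```

Call:
{"name": "carry_out", "arguments": {"motion": [{"x": 0, "y": -0.07, "z": 0, "ax": 0, "ay": 0, "az": 0, "jaw": 10}, {"x": 0, "y": 0, "z": 0, "ax": 0, "ay": 0, "az": 0, "jaw": 10}]}}

```text
time: 15.55
ee_pos: [0.5401, -0.2283, 0.1575]
orientation: [-0.132, 0.991, 0.001, 0.0]
contact_force: [-3.6, 11.5, 4.7]
width: 0.0217
grasp_force: 30.1
```

```bash
python3 - <<'E'
from h import *
ang()
E
```

```text
t 15.55 p [ 0.5401 -0.2283  0.1575] yaw 105.21 tilt [-0.     0.003 -1.   ] f [-3.6 11.5  4.7] w 0.0217 g 30.1
angle 0.2797971142783265 r 0.04552175548862701
```

Call:
{"name": "carry_out", "arguments": {"motion": [{"x": 0, "y": -0.04, "z": 0, "ax": 0, "ay": 0, "az": 0, "jaw": 10}, {"x": 0, "y": 0, "z": 0, "ax": 0, "ay": 0, "az": 0, "jaw": 10}, {"x": 0, "y": 0, "z": 0, "ax": 0, "ay": 0, "az": 0, "jaw": 10}, {"x": 0, "y": 0, "z": 0, "ax": 0, "ay": 0, "az": 0, "jaw": 10}]}}

```text
time: 15.95
ee_pos: [0.5402, -0.2288, 0.1575]
orientation: [-0.133, 0.991, 0.002, -0.0]
contact_force: [-4.9, 15.9, 7.0]
width: 0.022
grasp_force: 30.2
```

```bash
python3 - <<'E'
from h import *
ang()
E
```

```text
t 15.95 p [ 0.5402 -0.2288  0.1575] yaw 105.23 tilt [-0.001  0.004 -1.   ] f [-4.9 15.9  7. ] w 0.022 g 30.2
angle 0.2690073623799436 r 0.04554245153443149
```

```bash
python3 - <<'E'
from h import *
arc(.2004,[.1396]+[.25]*49,pos=(.5411,-.2318))
E
```

```text
(0.02,0.16) (0.05,0.27) (0.12,0.26) (0.18,0.21) (0.23,0.17)
(0.27,0.1) (0.27,0.03) (0.28,-0.03) (0.26,-0.11) (0.23,-0.16)
(0.18,-0.22) (0.12,-0.25) (0.06,-0.28) (-0.02,-0.28) (-0.09,-0.27)
(-0.14,-0.24) (-0.21,-0.19) (-0.24,-0.14) (-0.27,-0.07) (-0.29,-0.01)
(-0.27,0.07) (-0.25,0.13) (-0.21,0.19) (-0.15,0.24) (-0.09,0.26)
(-0.03,0.28) (0.05,0.28) (0.11,0.26) (0.18,0.22) (0.22,0.17)
(0.26,0.11) (0.28,0.04) (0.28,-0.03) (0.26,-0.09) (0.23,-0.16)
(0.19,-0.21) (0.13,-0.25) (0.06,-0.27) (-0,-0.28) (-0.08,-0.27)
(-0.14,-0.25) (-0.2,-0.2) (-0.24,-0.14) (-0.27,-0.09) (-0.28,-0.01)
(-0.27,0.06) (-0.26,0.12) (-0.21,0.18) (-0.16,0.23) (-0.1,0.26)
end angle 12.59 pos [0.5413, -0.24]
```

Call:
{"name": "carry_out", "arguments": {"motion": [{"x": 0.02, "y": 0.16, "z": 0, "ax": 0, "ay": 0, "az": 0, "jaw": 10}, {"x": 0.05, "y": 0.27, "z": 0, "ax": 0, "ay": 0, "az": 0, "jaw": 10}, {"x": 0.12, "y": 0.26, "z": 0, "ax": 0, "ay": 0, "az": 0, "jaw": 10}, {"x": 0.18, "y": 0.21, "z": 0, "ax": 0, "ay": 0, "az": 0, "jaw": 10}, {"x": 0.23, "y": 0.17, "z": 0, "ax": 0, "ay": 0, "az": 0, "jaw": 10}]}}

```text
time: 16.45
ee_pos: [0.5063, -0.1966, 0.1579]
orientation: [-0.133, 0.991, -0.001, 0.001]
contact_force: [1.8, -8.7, -2.0]
width: 0.0218
grasp_force: 30.1
```

Call:
{"name": "carry_out", "arguments": {"motion": [{"x": 0.27, "y": 0.1, "z": 0, "ax": 0, "ay": 0, "az": 0, "jaw": 10}, {"x": 0.27, "y": 0.03, "z": 0, "ax": 0, "ay": 0, "az": 0, "jaw": 10}, {"x": 0.28, "y": -0.03, "z": 0, "ax": 0, "ay": 0, "az": 0, "jaw": 10}, {"x": 0.26, "y": -0.11, "z": 0, "ax": 0, "ay": 0, "az": 0, "jaw": 10}, {"x": 0.23, "y": -0.16, "z": 0, "ax": 0, "ay": 0, "az": 0, "jaw": 10}]}}

```text
time: 16.95
ee_pos: [0.4579, -0.2163, 0.158]
orientation: [-0.133, 0.991, 0.0, 0.002]
contact_force: [4.6, 1.1, 0.3]
width: 0.0216
grasp_force: 30.0
```

```bash
python3 - <<'E'
from h import *
ang()
E
```

```text
t 16.95 p [ 0.4579 -0.2163  0.158 ] yaw 105.27 tilt [ 0.003  0.001 -1.   ] f [4.6 1.1 0.3] w 0.0216 g 30.0
angle 2.571347046406367 r 0.04556377911873497
```

Tracking well; continue.

Call:
{"name": "carry_out", "arguments": {"motion": [{"x": 0.18, "y": -0.22, "z": 0, "ax": 0, "ay": 0, "az": 0, "jaw": 10}, {"x": 0.12, "y": -0.25, "z": 0, "ax": 0, "ay": 0, "az": 0, "jaw": 10}, {"x": 0.06, "y": -0.28, "z": 0, "ax": 0, "ay": 0, "az": 0, "jaw": 10}, {"x": -0.02, "y": -0.28, "z": 0, "ax": 0, "ay": 0, "az": 0, "jaw": 10}, {"x": -0.09, "y": -0.27, "z": 0, "ax": 0, "ay": 0, "az": 0, "jaw": 10}]}}

```text
time: 17.45
ee_pos: [0.4605, -0.2703, 0.1566]
orientation: [-0.132, 0.991, 0.001, -0.001]
contact_force: [-0.4, 3.5, -0.5]
width: 0.0219
grasp_force: 30.0
```

Call:
{"name": "carry_out", "arguments": {"motion": [{"x": -0.14, "y": -0.24, "z": 0, "ax": 0, "ay": 0, "az": 0, "jaw": 10}, {"x": -0.21, "y": -0.19, "z": 0, "ax": 0, "ay": 0, "az": 0, "jaw": 10}, {"x": -0.24, "y": -0.14, "z": 0, "ax": 0, "ay": 0, "az": 0, "jaw": 10}, {"x": -0.27, "y": -0.07, "z": 0, "ax": 0, "ay": 0, "az": 0, "jaw": 10}, {"x": -0.29, "y": -0.01, "z": 0, "ax": 0, "ay": 0, "az": 0, "jaw": 10}]}}

```text
time: 17.95
ee_pos: [0.5135, -0.2831, 0.1572]
orientation: [-0.132, 0.991, -0.0, -0.0]
contact_force: [-3.2, -2.6, -0.8]
width: 0.0219
grasp_force: 30.0
```

Call:
{"name": "carry_out", "arguments": {"motion": [{"x": -0.27, "y": 0.07, "z": 0, "ax": 0, "ay": 0, "az": 0, "jaw": 10}, {"x": -0.25, "y": 0.13, "z": 0, "ax": 0, "ay": 0, "az": 0, "jaw": 10}, {"x": -0.21, "y": 0.19, "z": 0, "ax": 0, "ay": 0, "az": 0, "jaw": 10}, {"x": -0.15, "y": 0.24, "z": 0, "ax": 0, "ay": 0, "az": 0, "jaw": 10}, {"x": -0.09, "y": 0.26, "z": 0, "ax": 0, "ay": 0, "az": 0, "jaw": 10}]}}

```text
time: 18.45
ee_pos: [0.5414, -0.237, 0.1576]
orientation: [-0.133, 0.991, -0.0, 0.0]
contact_force: [-1.4, -4.2, -1.2]
width: 0.0216
grasp_force: 30.0
```

```bash
python3 - <<'E'
from h import *
ang()
E
```

```text
t 18.45 p [ 0.5414 -0.237   0.1576] yaw 105.26 tilt [ 0.001 -0.    -1.   ] f [-1.4 -4.2 -1.2] w 0.0216 g 30.0
angle 0.08601869707422763 r 0.045302363737439774
```

Call:
{"name": "carry_out", "arguments": {"motion": [{"x": -0.03, "y": 0.28, "z": 0, "ax": 0, "ay": 0, "az": 0, "jaw": 10}, {"x": 0.05, "y": 0.28, "z": 0, "ax": 0, "ay": 0, "az": 0, "jaw": 10}, {"x": 0.11, "y": 0.26, "z": 0, "ax": 0, "ay": 0, "az": 0, "jaw": 10}, {"x": 0.18, "y": 0.22, "z": 0, "ax": 0, "ay": 0, "az": 0, "jaw": 10}, {"x": 0.22, "y": 0.17, "z": 0, "ax": 0, "ay": 0, "az": 0, "jaw": 10}]}}

```text
time: 18.95
ee_pos: [0.5081, -0.1969, 0.1582]
orientation: [-0.133, 0.991, -0.001, 0.001]
contact_force: [1.9, -12.1, -3.0]
width: 0.0219
grasp_force: 30.1
```

Call:
{"name": "carry_out", "arguments": {"motion": [{"x": 0.26, "y": 0.11, "z": 0, "ax": 0, "ay": 0, "az": 0, "jaw": 10}, {"x": 0.28, "y": 0.04, "z": 0, "ax": 0, "ay": 0, "az": 0, "jaw": 10}, {"x": 0.28, "y": -0.03, "z": 0, "ax": 0, "ay": 0, "az": 0, "jaw": 10}, {"x": 0.26, "y": -0.09, "z": 0, "ax": 0, "ay": 0, "az": 0, "jaw": 10}, {"x": 0.23, "y": -0.16, "z": 0, "ax": 0, "ay": 0, "az": 0, "jaw": 10}]}}

```text
time: 19.45
ee_pos: [0.4598, -0.2149, 0.1584]
orientation: [-0.133, 0.991, -0.0, 0.002]
contact_force: [3.9, 1.9, -0.5]
width: 0.0219
grasp_force: 30.0
```

Call:
{"name": "carry_out", "arguments": {"motion": [{"x": 0.19, "y": -0.21, "z": 0, "ax": 0, "ay": 0, "az": 0, "jaw": 10}, {"x": 0.13, "y": -0.25, "z": 0, "ax": 0, "ay": 0, "az": 0, "jaw": 10}, {"x": 0.06, "y": -0.27, "z": 0, "ax": 0, "ay": 0, "az": 0, "jaw": 10}, {"x": 0, "y": -0.28, "z": 0, "ax": 0, "ay": 0, "az": 0, "jaw": 10}, {"x": -0.08, "y": -0.27, "z": 0, "ax": 0, "ay": 0, "az": 0, "jaw": 10}]}}

```text
time: 19.95
ee_pos: [0.4595, -0.269, 0.1567]
orientation: [-0.132, 0.991, 0.001, -0.001]
contact_force: [-0.5, 4.5, -0.5]
width: 0.0218
grasp_force: 30.0
```

Call:
{"name": "carry_out", "arguments": {"motion": [{"x": -0.14, "y": -0.25, "z": 0, "ax": 0, "ay": 0, "az": 0, "jaw": 10}, {"x": -0.2, "y": -0.2, "z": 0, "ax": 0, "ay": 0, "az": 0, "jaw": 10}, {"x": -0.24, "y": -0.14, "z": 0, "ax": 0, "ay": 0, "az": 0, "jaw": 10}, {"x": -0.27, "y": -0.09, "z": 0, "ax": 0, "ay": 0, "az": 0, "jaw": 10}, {"x": -0.28, "y": -0.01, "z": 0, "ax": 0, "ay": 0, "az": 0, "jaw": 10}]}}

```text
time: 20.45
ee_pos: [0.5118, -0.2837, 0.157]
orientation: [-0.132, 0.991, -0.0, -0.001]
contact_force: [-3.1, -2.5, -0.5]
width: 0.0217
grasp_force: 30.0
```

Call:
{"name": "carry_out", "arguments": {"motion": [{"x": -0.27, "y": 0.06, "z": 0, "ax": 0, "ay": 0, "az": 0, "jaw": 10}, {"x": -0.26, "y": 0.12, "z": 0, "ax": 0, "ay": 0, "az": 0, "jaw": 10}, {"x": -0.21, "y": 0.18, "z": 0, "ax": 0, "ay": 0, "az": 0, "jaw": 10}, {"x": -0.16, "y": 0.23, "z": 0, "ax": 0, "ay": 0, "az": 0, "jaw": 10}, {"x": 0, "y": 0, "z": 0, "ax": 0, "ay": 0, "az": 0, "jaw": 10}]}}

```text
time: 20.95
ee_pos: [0.5411, -0.2489, 0.1577]
orientation: [-0.133, 0.991, 0.0, 0.001]
contact_force: [-0.5, 0.1, -1.2]
width: 0.0214
grasp_force: 30.0
```

```bash
python3 - <<'E'
from h import *
ang(); s=robot.get_state(); p=np.array(s["ee_pos"])[:2]; v=p-(.4963,-.2409); a=np.arctan2(v[1],v[0]); arc(a,[(.345-a)/4]*4,pos=p)
E
```

```text
t 20.95 p [ 0.5411 -0.2489  0.1577] yaw 105.32 tilt [ 0.002  0.    -1.   ] f [-0.5  0.1 -1.2] w 0.0214 g 30.0
angle -0.17748587517899156 r 0.04555165265032962
(-0.04,0.14) (-0.04,0.14) (-0.02,0.15) (0,0.15)
end angle 0.34500000000000003 pos [0.5389, -0.2255]
```

Call:
{"name": "carry_out", "arguments": {"motion": [{"x": -0.04, "y": 0.14, "z": 0, "ax": 0, "ay": 0, "az": 0, "jaw": 10}, {"x": -0.04, "y": 0.14, "z": 0, "ax": 0, "ay": 0, "az": 0, "jaw": 10}, {"x": -0.02, "y": 0.15, "z": 0, "ax": 0, "ay": 0, "az": 0, "jaw": 10}, {"x": 0, "y": 0.15, "z": 0, "ax": 0, "ay": 0, "az": 0, "jaw": 10}, {"x": 0, "y": 0, "z": 0, "ax": 0, "ay": 0, "az": 0, "jaw": 10}]}}

```text
time: 21.45
ee_pos: [0.5376, -0.2264, 0.1577]
orientation: [-0.133, 0.991, 0.0, 0.001]
contact_force: [1.8, -0.2, -1.1]
width: 0.0219
grasp_force: 30.0
```

Call:
{"name": "carry_out", "arguments": {"motion": [{"x": 0, "y": 0, "z": 0.02, "ax": 0, "ay": 0, "az": 0, "jaw": 10}, {"x": 0, "y": 0, "z": 0, "ax": 0, "ay": 0, "az": 0, "jaw": 10}, {"x": 0, "y": 0, "z": 0, "ax": 0, "ay": 0, "az": 0, "jaw": 10}]}}

```text
time: 21.75
ee_pos: [0.5373, -0.2273, 0.1563]
orientation: [-0.132, 0.991, 0.0, -0.0]
contact_force: [0.9, 1.2, -1.0]
width: 0.0218
grasp_force: 30.0
```

```bash
python3 - <<'E'
from h import *
ang()
im,d=robot.capture("side"); cv2.imwrite("pics/s3.png",cv2.resize(im[90:200,250:370,::-1],None,fx=5,fy=5,interpolation=cv2.INTER_CUBIC))
E
```

```text
t 21.75 p [ 0.5373 -0.2273  0.1563] yaw 105.22 tilt [-0.  0. -1.] f [ 0.9  1.2 -1. ] w 0.0218 g 30.0
angle 0.3212111008440325 r 0.04322933610530314
```

View pics/s3.png

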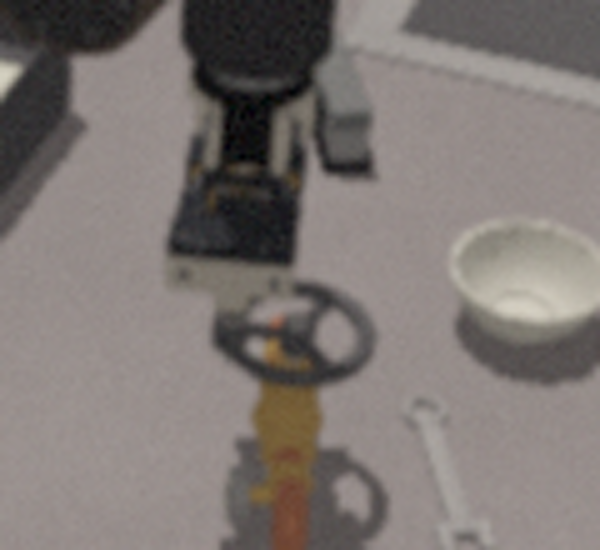

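```bash
python3 -c "
from cell import robot; print(robot.job_done())"
```

```text
the job is handed in; nothing more can be done
None
```

The job is handed in with the valve wound to its stop and backed off two full turns, within about 0.06 rad by my estimate from the arm's pose; the gripper still holds the handle at 30 N, home in the wheel. The hand-in gave no verdict.

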